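Put the bit cassette away and tip the toolbox lid shut

ROBOT

A 6-joint arm with a two-finger parallel gripper is mounted at the origin on the work surface. World frame = base frame: x ahead of the robot, y to its left, z up, the work surface at z = 0. Lengths are in m, angles in degrees, forces in N, time in s.
With the tool pointing down it reaches from about 0.3 to 0.75 m from the base axis. Payload 8.5 kg.
Tool frame: the origin (TCP) lies midway between the tips of the shut fingers; the grasp point (between the pads) lies env.tcp_to_grasp behind it (env.tcp_to_grasp is the distance from the TCP to the grasp point, in m); z points along the fingers, y is the line along which they close (so a half turn about z gives the same grasp; the last joint's range is limited). The gripper opens to 85 mm and grips with 20 to 120 N. Pads are 22 mm wide; open, the fingers measure 114 mm over their backs; the gripper's body (76 mm by 85 mm) begins 54 mm behind the grasp point. The pads swing forward as they close: fully open they stand 13 mm farther back than shut.
Start: joints at [55.903, 21.807, 74.336, -0, 83.858, -12.336], TCP at [0.204, 0.511, 0.231] pointing down, gripper open.
Joint ranges: [-178.18, 178.18], [-50.72, 133.34], [12.68, 142.11], [-81.47, 261.47], [9.98, 163.14], [-165.26, 165.26]. Speed limits (degrees/s): [136.94, 136.94, 180, 180, 180, 180].

INTERFACE

Orientations are given as a 3x3 rotation matrix whose columns are the frame's x, y, z axes.
In Python, from rig import observe, optics, job, env gives the robot as it stands. The module is installed in compiled form; this text tells all that it offers.
- The arm moves only by the shell command python3 -m jog 'ROWS' [FORCE]. ROWS is JSON, a list of rows, each a list of 7 numbers: the turn, a rotation vector about the tool's x, y, z in rad, then the shift along the tool's x, y, z in m, then the opening in per cent of the stroke, from 0 (shut) to 100 (fully open). A call has 1 to 10 rows; each row shifts and turns the commanded pose from where the row before left it, along the tool's axes as they then stand; what a row does not reach is not made up. A row lasts 1/8 s, in which the tool goes at most 62.5 mm and 10.7 degrees, less where a joint would pass 70% of its speed; a pose out of reach is approached as far as the arm can. A call is refused whole if a number of a shift passes 0.0625 or a number of a turn 0.188, either way. A call with a gripper value outside its range is refused whole. The fingers move at their own pace and stop on an object; FORCE is the grip in N (left out, the last holds). Time passes only in rows, so rows that do not move let the fingers close. It gives the time, the measured TCP pose, the force, the opening and the grip force at its end, in the units of the state.
- observe(): the state, without advancing time (a new reading comes with each control period).
- optics.get_image(name): name is "scene" or "top" or "wrist"; returns a dict with "pixels" (384x512x3 uint8, red, green, blue), "mtx" (3x3 intrinsics, pixels), "dist_coeffs" ([k1, k2, p1, p2, k3] as OpenCV has them; the pictures are not rectified), "rvec" (rotation vector, rad) and "tvec" (3), from world to camera coordinates, as OpenCV has them. Camera axes: x right, y down, z forward; pixel columns grow to the right and rows downward; lengths in m; the calibration is good to about 2 mm. A picture is of the moment at which its call begins. There is no depth.
- job.close_job(): hands the job in; it is judged then, once.
The state is a dict: "time_s": time; "q": joint angles; "qvel": joint speeds; "joint_efforts": joint torques, N m; "position": TCP position; "tool_rot": TCP orientation; "ft_force": force on the tool from outside, world axes, zero at the start; "wrist_torque": the same for the moment, N m; "grip_width": finger opening in m; "gripper_force": force on a finger pad.
Only numpy, scipy, OpenCV 4.12 (cv2) and the standard library are available. Lean on these libraries where they do the work, as an engineer would, in place of code of your own. Each camera call takes 0.05 s, during which the arm holds its last target. There are 200 camera calls.

TASK

Put the red bit cassette away in the slot of the toolbox insert: ease it in upright, feeling for the slot without forcing it, until it stands fully down on the slot's floor, and let go. Then gently push the open lid from behind, up past upright, until its own weight takes it; take your hand away and let it swing shut by itself, without following it down or pressing on it, and leave the other things on the bench alone.

Things in the scene. Friction and masses are not known exactly. Their poses are not given: they have to be found in the camera images.
- case: Green steel toolbox, bolted down, 280 (x) x 180 (y) x 90 mm high without lid, walls 5 mm. Origin: centre of its underside, on the bench; z up. Its front (-y) has two red catches and a handle standing out 22 mm; the lid is hinged along x on the rim at +y. Inside is a grey insert (226 x 164 mm) with one slot, see deck. Over 20 N between it and the cassette does damage.
- deck (a point): Middle of the toolbox, 40 mm above the bench, on the insert's flat deck. Slot: 31 mm wide (x), 108 long (y), 30 deep, dark floor, 1.5 mm bevels and yellow lines on its long edges, centred in y on this point, but 6 to 46 mm from it towards +x, unmeasured: slide the cassette's foot lightly over the deck to find it. Rubber mounts let the insert sink 1 mm per 5 N, 4 at most. Axes as the toolbox.
- cassette_center (a point): Centre of the red rigid bit cassette with black band, 28 (x) x 100 (y) x 78 mm (z), about 0.2 kg, standing loose on the bench, gripped across its 28 mm; z up, a half turn about z is the same. In the slot its x lies along the toolbox's x, with 1.5 mm play each side in x and 4 mm in y; its centre is then 49 mm above the bench. Standing on the deck it stops the lid from closing.
- lid (a joint): Angle of the green lid, rad: 0 shut, 1.571 upright, 2.0 fully open. It starts leaning back 0.1 to 0.25 beyond upright and stays where it is left (hinge friction 0.28 N m, damper 0.7 N m s/rad). About 0.9 kg, varying: only when pushed 0.27 to 0.45 past upright towards the box does its weight take it, and it swings shut in a few seconds. Over 12 N of push strains the hinge.
- lid_push (a point): Point on the lid's outer face (facing away from the box when open), mid-length, 165 mm from the hinge axis and 19 mm from the free edge. Lid 284 mm long, plate 4 mm, rim 12 mm on the inside. A slow push of 2 to 7 N square to the lid here moves it; more is needed nearer the hinge or faster. Axes: x along the hinge, y from free edge to hinge, z out of the outer face.
- lid_hinge (a point): Point on the hinge axis at mid-length, 104 mm above the bench, over the toolbox's +y wall (90 mm from its middle). The lid's flat outer face lies 4 mm from this axis on the outer side; the lid reaches 184 mm from the axis. Axes as for lid_push (they turn with the lid).
- battery: Black power-tool battery with a yellow band and grey top, 70 x 90 x 63 mm, loose, bystander. Origin: centre of its underside.
- jar: Amber screw jar with yellow cap, 64 mm across, 85 mm high, loose, bystander. Origin: centre of its underside.
- screwdriver: Orange-handled screwdriver lying flat, 200 mm, loose, bystander. Origin: underside, mid-length.
- wrench: Steel wrench lying flat, 180 mm, loose, bystander. Origin: underside, mid-length.
Not all that is in view belongs to the job. Leave any brown, green or pink look-alike of the part that bears cassette_center alone.

How it is judged:
By the outcome, as a careful person would: the job done as asked, in the order asked, and still so for the second after the job is handed in, with the robot touching nothing.
It also fails if it takes over 72 s, if anything falls off the work surface, if the arm or the gripper's body presses on something with over 40 N, if the wrist force passes 120 N, or if a joint passes its speed limit or range.

## Working session

There is one attempt and no reset: what is moved stays moved. The work goes in short steps, Python scripts to look and compute and a shell command to move; the robot and the scene stay as the last step left them, time stands still between calls to the robot, and variables do not carry over. Pictures are saved under pics/ and viewed, at most 10 in all, crops included, and the job is handed in when it is done.

```bash
mkdir -p pics; ls
python3 - <<'E'
from rig import observe, optics, env
import cv2,numpy as np
s=observe();print(s, env.tcp_to_grasp)
ims=[optics.get_image(n) for n in("scene","top")]
import pickle;pickle.dump(ims,open('ims.pkl','wb'))
for n,i in zip(("scene","top"),ims):
  cv2.imwrite(f'pics/{n}0.png',i['pixels'][...,::-1])
  R=cv2.Rodrigues(np.array(i['rvec']))[0];print(n,-R.T@np.array(i['tvec']).ravel(),R.tolist())
E
```

```text
pics
{'time_s': 0.0, 'q': array([ 5.59030089e+01,  2.18432854e+01,  7.43860258e+01, -2.67244923e-03,
        8.38582549e+01, -1.23357405e+01]), 'qvel': array([-0.02743722,  0.06635479,  0.03640317,  0.00924309, -0.03532319,
       -0.01773338]), 'joint_efforts': array([-2.74109243e-04, -4.48459589e+01, -2.31280392e+01, -1.82639678e-04,
        4.72227955e-03, -2.46770088e-05]), 'position': array([0.20374757, 0.51054519, 0.23068278]), 'tool_rot': array([[-9.28738520e-01,  3.70734530e-01, -8.18364604e-04],
       [ 3.70735326e-01,  9.28737665e-01, -1.29158131e-03],
       [ 2.81212242e-04, -1.50293798e-03, -9.99998831e-01]]), 'ft_force': array([-0.47106227,  0.32845554, -0.21350403]), 'wrist_torque': array([-0.01972293, -0.02409693,  0.03526562]), 'gripper_force': 0.0, 'grip_width': 0.08543915821433272} 0.0187
scene [ 1.59939029 -0.15957122  0.84588096] [[0.20892799653045402, 0.9779299831258341, 0.0014284149523778322], [0.5561559517731169, -0.11761718643649322, -0.8227130452120603], [-0.8043877482738713, 0.17268220973299125, -0.568455103652542]]
top [0.30540487 0.06401614 1.32292928] [[0.0001246462904896939, -0.9999381108850973, -0.011124696078771687], [-0.9806358743153973, 0.0020564343414113395, -0.19582914257963688], [0.19583990009438462, 0.010933685441891688, -0.9805749273021819]]
```

View pics/scene0.png

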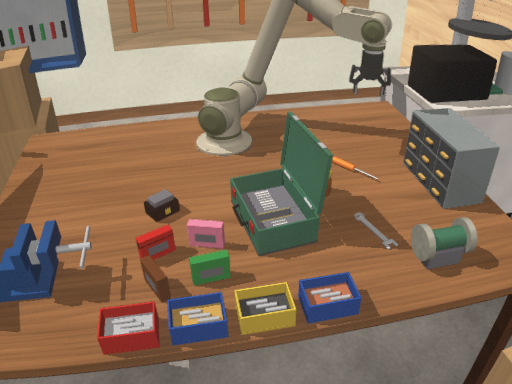

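View pics/top0.png

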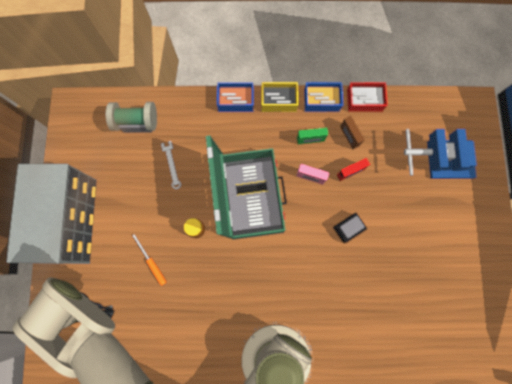

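Scene: the toolbox is at about (275,205) with its lid standing at (305,160), and the red cassette is at (155,242). Top: cassette at (354,169), pink look-alike at (313,173), box at (250,192), and a dark slot near (251,187).

```bash
cat > h.py <<'E'
import cv2,numpy as np
def ray(im,uv,z):
    uv=np.array(uv,float).reshape(-1,1,2)
    n=cv2.undistortPoints(uv,np.array(im['mtx']),np.array(im['dist_coeffs'])).reshape(-1,2)
    R=cv2.Rodrigues(np.array(im['rvec']))[0];t=np.array(im['tvec']).ravel()
    d=np.c_[n,np.ones(len(n))]@R; c=-R.T@t
    return c+d*((z-c[2])/d[:,2])[:,None]
def proj(im,P):
    return cv2.projectPoints(np.array(P,float).reshape(-1,3),np.array(im['rvec']),np.array(im['tvec']),np.array(im['mtx']),np.array(im['dist_coeffs']))[0].reshape(-1,2)
def hsv(im): return cv2.cvtColor(im['pixels'],cv2.COLOR_RGB2HSV)
def redmask(im,s=120):
    h=hsv(im);return (((h[...,0]<6)|(h[...,0]>174))&(h[...,1]>s)&(h[...,2]>70)).astype(np.uint8)
E
python3 - <<'E'
import pickle,cv2,numpy as np
from h import *
ims=pickle.load(open('ims.pkl','rb'));t=ims[1];p=t['pixels'][...,::-1]
a=cv2.resize(p[125:250,195:295],None,fx=5,fy=5,interpolation=cv2.INTER_CUBIC)[:600]
b=cv2.resize(p[150:190,325:380],None,fx=5,fy=5,interpolation=cv2.INTER_CUBIC)
o=np.zeros((600,780,3),np.uint8);o[:,:500]=a[:600];o[:200,500:775]=b
cv2.imwrite('pics/crop.png',o)
for i,roi in((1,(140,330,190,385)),(0,(215,130,265,180))):
  m=redmask(ims[i]);z=np.zeros_like(m);z[roi[0]:roi[2],roi[1]:roi[3]]=m[roi[0]:roi[2],roi[1]:roi[3]]
  pts=cv2.findNonZero(z);r=cv2.minAreaRect(pts);print(i,len(pts),r,cv2.boxPoints(r).tolist())
  print(ray(ims[i],cv2.boxPoints(r),0.078).round(4).tolist())
E
```

```text
1 303 ((353.0205993652344, 168.54640197753906), (9.95039176940918, 33.50642395019531), 66.03751373291016) [[335.6907043457031, 170.80413818359375], [366.3092346191406, 157.19589233398438], [370.3504943847656, 166.28866577148438], [339.7319641113281, 179.89691162109375]]
[[0.6174, -0.2045, 0.078], [0.6649, -0.3111, 0.078], [0.633, -0.3229, 0.078], [0.586, -0.2167, 0.078]]
0 777 ((155.8698272705078, 243.3875732421875), (27.384618759155273, 39.76923751831055), 67.38013458251953) [[132.24853515625, 238.39645385742188], [168.95858764648438, 223.1005859375], [179.49111938476562, 248.37869262695312], [142.78106689453125, 263.674560546875]]
[[0.647, -0.3286, 0.078], [0.5996, -0.2274, 0.078], [0.7125, -0.2036, 0.078], [0.7528, -0.2987, 0.078]]
```

View pics/crop.png

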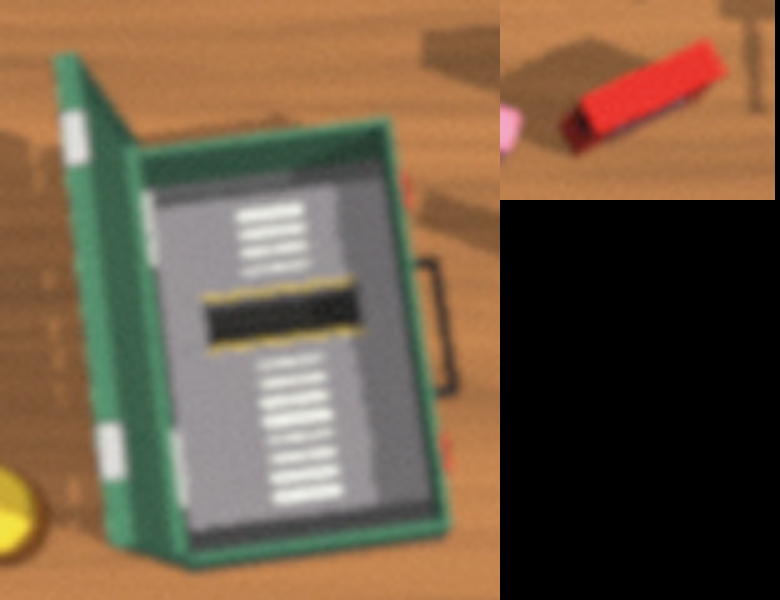

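Crop: the box rim corners are at about (130,148), (390,120), (450,535) and (190,565). The yellow slot lines run (203,297)-(352,280) and (207,350)-(362,330). The cassette top's corners are at (580,98), (710,38), (727,75) and (598,133).

Run:
```python
import pickle
from h import *
ims=pickle.load(open('ims.pkl','rb'));t=ims[1]
A=lambda l:np.array(l,float)/5+[195,125]
c=ray(t,A([[130,148],[390,120],[450,535],[190,565]]),.09)
print('rim',c.round(4).tolist(),np.linalg.norm(np.diff(c,axis=0),axis=1))
print('ctr',c.mean(0)); 
x=(c[0]+c[1]-c[2]-c[3]);print('yaw',np.degrees(np.arctan2(x[1],x[0])));y=c[0]+c[3]-c[1]-c[2];print(np.degrees(np.arctan2(-y[0],y[1])))
s=ray(t,A([[203,297],[352,280],[207,350],[362,330]]),.04);print('slot',s.round(4).tolist(),s.mean(0))
k=ray(t,np.array([[580,98],[710,38],[727,75],[598,133]])/5.+[325-100,150],.078)
print('cas',k.round(4).tolist(),k.mean(0),np.linalg.norm(np.diff(k,axis=0),axis=1))
yw=x/np.linalg.norm(x);print('slot off',(s.mean(0)-c.mean(0))@yw)
r=k[1]+k[2]-k[0]-k[3];print('long dir',np.degrees(np.arctan2(r[1],r[0])))
# lid free edge corners via crop (60,55),(115,545): hinge frame search of angle
yaw=np.radians(5);
print('jar',ray(t,[193,228],.085))
```

```text
rim [[0.6714, 0.1814, 0.09], [0.6905, 0.0063, 0.09], [0.4113, -0.0295, 0.09], [0.3921, 0.1383, 0.09]] [0.17622413 0.28149149 0.16885587]
ctr [0.54134632 0.07413056 0.09      ]
yaw 8.038647131098637
6.353968026658282
slot [[0.5794, 0.1341, 0.04], [0.5912, 0.0314, 0.04], [0.5423, 0.131, 0.04], [0.556, 0.0248, 0.04]] [0.56722313 0.08032021 0.04      ]
cas [[0.6215, -0.2226, 0.078], [0.6634, -0.3133, 0.078], [0.6375, -0.3233, 0.078], [0.5973, -0.2336, 0.078]] [ 0.62993281 -0.27323439  0.078     ] [0.09990335 0.02782622 0.09826059]
slot off 0.02648811381769204
long dir -65.53380319815115
jar [[0.42485894 0.26940759 0.085     ]]
```

```bash
python3 -m jog '[[0,0,0,0,0,-0.06,100],[0,0,0,0,0,-0.06,100],[0,0,0,0,0,-0.05,100],[0,0,0.1526,0,0,0,100],[0,0,0.1526,0,0,0,100],[0,0,0.1526,0,0,0,100],[0,0,0.1526,0,0,0,100],[0,0,0.1526,0,0,0,100]]' 60
python3 -m jog '[[0,0,0,-0.0556,0.004,0,100],[0,0,0,-0.0556,0.004,0,100],[0,0,0,-0.0556,0.004,0,100],[0,0,0,-0.0556,0.004,0,100],[0,0,0,-0.0556,0.004,0,100],[0,0,0,-0.0556,0.004,0,100],[0,0,0,-0.0556,0.004,0,100],[0,0,0,-0.0556,0.004,0,100]]'
python3 -m jog '[[0,0,0,-0.0556,0.004,0,100],[0,0,0,-0.0556,0.004,0,100],[0,0,0,-0.0556,0.004,0,100],[0,0,0,-0.0556,0.004,0,100],[0,0,0,-0.0556,0.004,0.05,100],[0,0,0,-0.0556,0.004,0.05,100],[0,0,0,-0.0556,0.004,0.05,100],[0,0,0,-0.0556,0.004,0.02,100],[0,0,0,0,0,0,100],[0,0,0,0,0,0,100]]'
```

```text
time_s: 1.1
position: [0.2039, 0.5108, 0.4009]
tool_rot: [[-0.41, 0.912, -0.001], [0.912, 0.41, -0.001], [-0.001, -0.001, -1.0]]
ft_force: [-0.9, 0.5, -0.2]
grip_width: 0.0855
gripper_force: 0.0
time_s: 2.1
position: [0.4181, 0.1177, 0.4012]
tool_rot: [[-0.415, 0.91, -0.0], [0.91, 0.415, 0.0], [0.0, -0.0, -1.0]]
ft_force: [0.4, 0.3, 0.3]
grip_width: 0.0856
gripper_force: 0.0
time_s: 3.35
position: [0.618, -0.2474, 0.2562]
tool_rot: [[-0.415, 0.91, -0.0], [0.91, 0.415, 0.0], [0.0, 0.0, -1.0]]
ft_force: [-0.7, -0.8, 0.6]
grip_width: 0.0852
gripper_force: 0.0
```

Run:
```python
from rig import observe, optics
from h import *
w=optics.get_image("wrist");cv2.imwrite('pics/w1.png',w['pixels'][...,::-1])
R=cv2.Rodrigues(np.array(w['rvec']))[0];print(-R.T@np.array(w['tvec']).ravel())
h=hsv(w);m=redmask(w,150);m[h[...,2]<140]=0
n,l,st,ce=cv2.connectedComponentsWithStats(m)
for i in range(1,n):
  if st[i,4]>400:
    r=cv2.minAreaRect(cv2.findNonZero((l==i).astype(np.uint8)));print(st[i],r);k=ray(w,cv2.boxPoints(r),.078);print(k.round(4).tolist(),k.mean(0))
```

```text
[ 0.58603281 -0.17695735  0.399501  ]
[ 246  158   23   76 1617] ((256.9999694824219, 195.49996948242188), (74.99998474121094, 21.999996185302734), 90.0)
[[0.6004, -0.2319, 0.078], [0.6245, -0.2209, 0.078], [0.6673, -0.3106, 0.078], [0.6409, -0.3226, 0.078]] [ 0.63328523 -0.27149155  0.078     ]
```

View pics/w1.png

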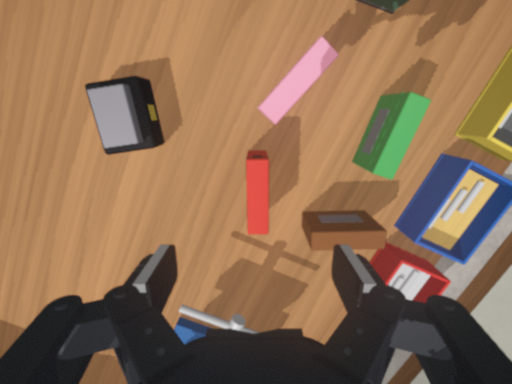

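Wrist view: the red cassette top is centred at (257,195), aligned with the fingers. The brown look-alike is at (343,230), so I'll go down with the fingers half open.

```bash
python3 -m jog '[[0,0,0,-0.028,0.0037,0,58],[0,0,0,0,0,0.04,58],[0,0,0,0,0,0.04,58],[0,0,0,0,0,0.04,58],[0,0,0,0,0,0.03,58],[0,0,0,0,0,0.03,58],[0,0,0,0,0,0.02,58],[0,0,0,0,0,0.016,58],[0,0,0,0,0,0,58]]'
python3 -m jog '[[0,0,0,0,0,0,40],[0,0,0,0,0,0,20],[0,0,0,0,0,0,10],[0,0,0,0,0,0,10],[0,0,0,0,0,0,10]]' 60
```

```text
time_s: 4.53
position: [0.6329, -0.2709, 0.04]
tool_rot: [[-0.416, 0.91, -0.001], [0.91, 0.416, 0.0], [0.001, -0.0, -1.0]]
ft_force: [0.2, -0.0, -0.2]
grip_width: 0.0491
gripper_force: 0.0
time_s: 5.15
position: [0.6337, -0.2719, 0.0416]
tool_rot: [[-0.415, 0.91, 0.002], [0.91, 0.415, -0.001], [-0.002, 0.001, -1.0]]
ft_force: [-0.5, 1.3, 6.4]
grip_width: 0.0274
gripper_force: 60.1
```

```bash
python3 -m jog '[[0,0,0,0,0,-0.01,10],[0,0,0,0,0,-0.03,10],[0,0,0,0,0,-0.05,10],[0,0,0,0,0,-0.05,10],[0,0,0,0,0,-0.05,10],[0,0,0.1525,0,0,0,10],[0,0,0.1525,0,0,0,10],[0,0,0,0,0,0,10]]'
python3 -m jog '[[0,0,0,0.04,-0.0037,0,10],[0,0,0,0.05,-0.0037,0,10],[0,0,0,0.05,-0.0037,0,10],[0,0,0,0.05,-0.0037,0,10],[0,0,0,0.05,-0.0037,0,10],[0,0,0,0.037,-0.0037,0,10],[0,0,0,0,0,0,10],[0,0,0,0,0,0,10],[0,0,0,0,0,0,10]]'
python3 - <<'E'
from rig import observe, optics
from h import *
s=observe();print(s['position'],s['tool_rot'],s['ft_force'])
w=optics.get_image("wrist");cv2.imwrite('pics/w2.png',w['pixels'][...,::-1])
import pickle;pickle.dump([w,optics.get_image("scene"),optics.get_image("top")],open('w2.pkl','wb'))
E
```

```text
time_s: 6.15
position: [0.6329, -0.2716, 0.2302]
tool_rot: [[-0.124, 0.992, -0.0], [0.992, 0.124, 0.0], [0.0, -0.0, -1.0]]
ft_force: [-0.0, 0.5, -2.4]
grip_width: 0.0272
gripper_force: 59.3
time_s: 7.28
position: [0.5773, -0.0005, 0.23]
tool_rot: [[-0.122, 0.992, -0.0], [0.992, 0.122, -0.0], [-0.0, -0.0, -1.0]]
ft_force: [-0.6, 0.2, -2.3]
grip_width: 0.0272
gripper_force: 59.4
[ 5.77272998e-01 -5.13478980e-04  2.29980206e-01] [[-1.22289258e-01  9.92494479e-01 -2.18092831e-04]
 [ 9.92494498e-01  1.22289234e-01 -1.19692278e-04]
 [-9.21235202e-05 -2.31093015e-04 -9.99999969e-01]] [-0.62841459  0.2010908  -2.28574748]
```

View pics/w2.png

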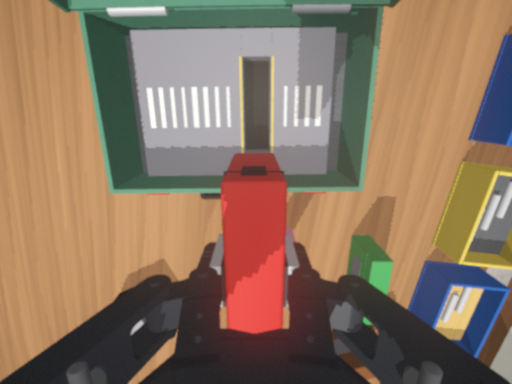

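The slot is visible between yellow lines at about columns 241 and 273, rows 57-152. The cassette is in hand, slightly below and left of it.

Run:
```python
import pickle
from h import *
w,sc,tp=pickle.load(open('w2.pkl','rb'))
h=hsv(w);m=((h[...,0]>18)&(h[...,0]<34)&(h[...,1]>110)&(h[...,2]>90))
L=[]
for a,b in((236,250),(264,278)):
  ys,xs=np.nonzero(m[50:158,a:b]);ys+=50;xs+=a
  P=ray(w,np.c_[xs,ys],.04)[:,:2];vx,vy,x0,y0=cv2.fitLine(P.astype(np.float32),cv2.DIST_HUBER,0,.001,.001).ravel()
  print(len(xs),ys.min(),ys.max(),'dir',np.degrees(np.arctan2(vy,vx)),x0,y0)
  L.append((vx,vy,x0,y0))
  far=ray(w,[[xs[ys<ys.min()+4].mean(),ys.min()]],.04);print('far end',far)
# far end/slot dark end
g=cv2.cvtColor(w['pixels'],cv2.COLOR_RGB2GRAY).astype(int);print(g[45:75,257].tolist())
# cassette bottom face columns: row 165-172
print(redmask(w,100)[172].nonzero()[0][[0,-1]],redmask(w,100)[160].nonzero()[0][[0,-1]])
# green rim front line & interior: dump green mask profile along columns
gm=((h[...,0]>55)&(h[...,0]<95)&(h[...,1]>80))
for c in(130,150,330,350):
  r=gm[150:210,c].nonzero()[0]+150;print(c,r.min(),r.max(),ray(w,[[c,r.max()+.5]],.09))
```

```text
2 146 152 dir -83.72524 0.5591334 0.028030235
far end [[0.55872921 0.03170364 0.04      ]]Traceback (most recent call last):
  File "<stdin>", line 8, in <module>
  File "h.py", line 4, in ray
    n=cv2.undistortPoints(uv,np.array(im['mtx']),np.array(im['dist_coeffs'])).reshape(-1,2)
      ~~~~~~~~~~~~~~~~~~~^^^^^^^^^^^^^^^^^^^^^^^^^^^^^^^^^^^^^^^^^^^^^^^^^^^^
cv2.error: OpenCV(4.12.0) /io/opencv/modules/calib3d/src/undistort.dispatch.cpp:347: error: (-215:Assertion failed) CV_IS_MAT(_src) && CV_IS_MAT(_dst) && (_src->rows == 1 || _src->cols == 1) && (_dst->rows == 1 || _dst->cols == 1) && _src->cols + _src->rows - 1 == _dst->rows + _dst->cols - 1 && (CV_MAT_TYPE(_src->type) == CV_32FC2 || CV_MAT_TYPE(_src->type) == CV_64FC2) && (CV_MAT_TYPE(_dst->type) == CV_32FC2 || CV_MAT_TYPE(_dst->type) == CV_64FC2) in function 'cvUndistortPointsInternal'
```

Run:
```python
import pickle
from h import *
w,sc,tp=pickle.load(open('w2.pkl','rb'))
I=w['pixels'].astype(float);yi=(I[...,0]+I[...,1])/2-I[...,2]
print(yi[100,234:282].round().tolist())
for a,b in((236,250),(264,280)):
  P=[]
  for r in range(62,150):
    v=np.clip(yi[r,a:b]-25,0,None)
    if v.sum()>15:P.append(((v*np.arange(a,b)).sum()/v.sum(),r))
  P=np.array(P);Q=ray(w,P,.04)[:,:2];vx,vy,x0,y0=cv2.fitLine(Q.astype(np.float32),cv2.DIST_HUBER,0,.001,.001).ravel()
  print(len(P),'dir',np.degrees(np.arctan2(vy,vx)),'pt',x0,y0)
g=cv2.cvtColor(w['pixels'],cv2.COLOR_RGB2GRAY).astype(int);print(g[48:72,257].tolist())
rm=redmask(w,100)
for r in(156,160,164,168,172,176):print(r,rm[r].nonzero()[0][[0,-1]],end=' ')
h=hsv(w);gm=((h[...,0]>55)&(h[...,0]<95)&(h[...,1]>80))
for c in(130,150,330,350):
  r=gm[150:210,c].nonzero()[0]+150;print(c,ray(w,[[c,r.max()+.5]],.09).round(4))
for u in([241,57],[273,57]):print(ray(w,[u],.04))
```

```text
[-2.0, -2.0, -2.0, -2.0, -2.0, 12.0, 50.0, 84.0, 67.0, 26.0, 7.0, 10.0, 12.0, 11.0, 12.0, 12.0, 10.0, 12.0, 12.0, 12.0, 12.0, 12.0, 11.0, 12.0, 13.0, 13.0, 12.0, 12.0, 12.0, 13.0, 12.0, 12.0, 14.0, 14.0, 10.0, 7.0, 22.0, 62.0, 80.0, 50.0, 12.0, 0.0, -0.0, -0.0, -0.0, -2.0, -1.0, -1.0]
88 dir -82.2968 pt 0.55269885 0.0780344
88 dir -82.21615 pt 0.5895841 0.07529725
[176, 176, 176, 177, 176, 176, 176, 170, 150, 127, 120, 116, 107, 93, 86, 85, 86, 85, 85, 86, 87, 88, 88, 89]
156 [234 274] 160 [232 275] 164 [230 277] 168 [228 279] 172 [227 281] 176 [224 283] 130 [[ 0.4425 -0.0252  0.09  ]]
150 [[ 0.4645 -0.0224  0.09  ]]Traceback (most recent call last):
  File "<stdin>", line 18, in <module>
    return umr_maximum(a, axis, None, out, keepdims, initial, where)
ValueError: zero-size array to reduction operation maximum which has no identity
```

Run:
```python
import pickle
from h import *
w,sc,tp=pickle.load(open('w2.pkl','rb'))
T=np.array([.5773,-.0005]);X=np.array([-.1223,.9925]);Y=np.array([.9925,.1223])
rm=redmask(w,100);print(rm[:,254].nonzero()[0][:3])
for u,z in(([254,154],.189),([253.5,180],.267)):
  p=ray(w,[u],z)[0];print(p,'x',(p[:2]-T)@X,'y',(p[:2]-T)@Y)
e=ray(w,[[257,56.5]],.04)[0];print('far end',e)
a=np.radians(7.75);U=np.array([-np.sin(a),np.cos(a)]);c0=np.array([.5711,.0767])
print('centre from far end',c0+U*((e[:2]-c0)@U-.054))
# front rim corners
for u in([113,192],[362,190]):print(ray(w,[u],.09))
```

```text
[153 154 155]
[0.57169995 0.04728284 0.189     ] x 0.048109355850397516 y 0.00028579051021231723
[0.57127459 0.04903968 0.267     ] x 0.04990503873280506 y 7.848808824768668e-05
far end [0.56449248 0.13305768 0.04      ]
centre from far end [0.57073133 0.07940896]
[[ 0.42357079 -0.02925104  0.09      ]]
[[0.69692661 0.006869   0.09      ]]
```

```bash
python3 -m jog '[[0,0,-0.0127,0,0,0,10],[0,0,0,0.03,-0.0004,0,10],[0,0,0,0.03,-0.0004,0,10],[0,0,0,0.02,0,0,10],[0,0,0,0,0,0.04,10],[0,0,0,0,0,0.04,10],[0,0,0,0,0,0.04,10],[0,0,0,0,0,0.02,10],[0,0,0,0,0,0,10],[0,0,0,0,0,0,10]]'
python3 -m jog '[[0,0,0,0,0,0.002,10],[0,0,0,0,0,0.002,10],[0,0,0,0,0,0.002,10],[0,0,0,0,0,0.001,10],[0,0,0,0,0,0,10],[0,0,0,0,0,0,10]]'
```

```text
time_s: 8.68
position: [0.5662, 0.0796, 0.0912]
tool_rot: [[-0.135, 0.991, 0.002], [0.991, 0.135, -0.0], [-0.0, 0.002, -1.0]]
ft_force: [-0.5, -0.6, -1.6]
grip_width: 0.0273
gripper_force: 59.5
time_s: 9.43
position: [0.5655, 0.0797, 0.0832]
tool_rot: [[-0.135, 0.991, 0.0], [0.991, 0.135, -0.0], [-0.0, 0.0, -1.0]]
ft_force: [-0.1, -0.1, -2.3]
grip_width: 0.0274
gripper_force: 59.5
```

```bash
python3 -m jog '[[0,0,0,0,0,0.0007,10],[0,0,0,0,0,0.0008,10],[0,0,0,0,0,0,10],[0,0,0,0,0,0,10]]'
python3 -m jog '[[0,0,0,0,0,0.0005,10],[0,0,0,0,0,0.0005,10],[0,0,0,0,0,0,10],[0,0,0,0,0,0,10]]'
```

```text
time_s: 9.93
position: [0.5655, 0.0797, 0.0816]
tool_rot: [[-0.135, 0.991, -0.0], [0.991, 0.135, 0.0], [0.0, -0.0, -1.0]]
ft_force: [0.3, 0.3, -1.7]
grip_width: 0.0273
gripper_force: 59.5
time_s: 10.42
position: [0.5655, 0.0797, 0.0808]
tool_rot: [[-0.135, 0.991, 0.0], [0.991, 0.135, -0.0], [-0.0, 0.0, -1.0]]
ft_force: [-0.7, 0.5, 1.7]
grip_width: 0.027
gripper_force: 59.9
```

Touching the deck lightly, about 4 N. Now I'll slide towards the slot.

```bash
for i in 1; do :; done
python3 -m jog '[[0,0,0,0,0.0005,0,10],[0,0,0,0,0.0005,0,10],[0,0,0,0,0.0005,0,10],[0,0,0,0,0.0005,0,10],[0,0,0,0,0,0,10]]' | grep -E 'pos|ft'
python3 -m jog '[[0,0,0,0,0.0005,0,10],[0,0,0,0,0.0005,0,10],[0,0,0,0,0,0,10]]' | grep -E 'pos|ft'
python3 -m jog '[[0,0,0,0,0.0005,0,10],[0,0,0,0,0.0005,0,10],[0,0,0,0,0,0,10]]' | grep -E 'pos|ft'
```

```text
position: [0.5678, 0.08, 0.0805]
ft_force: [1.4, -0.1, -0.8]
position: [0.5684, 0.0801, 0.0805]
ft_force: [1.1, -0.9, -1.6]
position: [0.5694, 0.0802, 0.0806]
ft_force: [-0.7, 0.8, -1.9]
```

```bash
python3 -m jog '[[0,0,0,0,0,0.0005,10],[0,0,0,0,0,0.0005,10],[0,0,0,0,0,0.0005,10],[0,0,0,0,0,0,10]]' | grep -E 'pos|ft'
python3 -m jog '[[0,0,0,0,0,0.0005,10],[0,0,0,0,0,0.0005,10],[0,0,0,0,0,0,10]]' | grep -E 'pos|ft|torq'
```

```text
position: [0.5694, 0.0802, 0.0791]
ft_force: [0.3, 0.6, -2.8]
position: [0.5694, 0.0802, 0.0781]
ft_force: [0.8, -0.4, -1.6]
```

The cassette has entered the slot with no resistance, so I'll continue down.

```bash
python3 -m jog '[[0,0,0,0,0,0.001,10],[0,0,0,0,0,0.001,10],[0,0,0,0,0,0.001,10],[0,0,0,0,0,0.001,10],[0,0,0,0,0,0.001,10],[0,0,0,0,0,0,10]]' | grep -E 'pos|ft'
python3 -m jog '[[0,0,0,0,0,0.0015,10],[0,0,0,0,0,0.0015,10],[0,0,0,0,0,0.0015,10],[0,0,0,0,0,0.0015,10],[0,0,0,0,0,0,10]]' | grep -E 'pos|ft'
python3 -m jog '[[0,0,0,0,0,0.0015,10],[0,0,0,0,0,0.0015,10],[0,0,0,0,0,0.0015,10],[0,0,0,0,0,0.0015,10],[0,0,0,0,0,0,10]]' | grep -E 'pos|ft'
```

```text
position: [0.5694, 0.0802, 0.073]
ft_force: [-0.0, 0.2, -2.5]
position: [0.5694, 0.0802, 0.067]
ft_force: [0.5, 0.5, -2.0]
position: [0.5694, 0.0802, 0.061]
ft_force: [-0.0, 0.3, -2.1]
```

```bash
python3 -m jog '[[0,0,0,0,0,0.0015,10],[0,0,0,0,0,0.0015,10],[0,0,0,0,0,0.0015,10],[0,0,0,0,0,0.0015,10],[0,0,0,0,0,0.001,10],[0,0,0,0,0,0,10]]' | grep -E 'pos|ft'
python3 -m jog '[[0,0,0,0,0,0.0008,10],[0,0,0,0,0,0.0008,10],[0,0,0,0,0,0.0007,10],[0,0,0,0,0,0,10],[0,0,0,0,0,0,10]]' | grep -E 'pos|ft'
```

```text
position: [0.5694, 0.0802, 0.0541]
ft_force: [0.9, 0.4, -0.4]
position: [0.5694, 0.0802, 0.0519]
ft_force: [0.1, 0.2, -2.5]
```

```bash
python3 -m jog '[[0,0,0,0,0,0.0005,10],[0,0,0,0,0,0.0005,10],[0,0,0,0,0,0,10],[0,0,0,0,0,0,10]]' | grep -E 'pos|ft'
```

```text
position: [0.5695, 0.0802, 0.051]
ft_force: [-0.8, -0.1, 1.8]
```

Seated on the floor at about 4 N. Releasing.

```bash
python3 -m jog '[[0,0,0,0,0,0,40],[0,0,0,0,0,0,50],[0,0,0,0,0,0,58],[0,0,0,0,0,0,58]]'
python3 -m jog '[[0,0,0,0,0,-0.01,58],[0,0,0,0,0,-0.03,58],[0,0,0,0,0,-0.05,58],[0,0,0,-0.03,0,-0.05,58],[0,0,0,-0.06,0,-0.05,58],[0,0,0,-0.05,0,-0.05,50],[0,0,0,0,0,-0.05,30],[0,0,0,0,0,-0.05,10],[0,0,0,0,0,0,0],[0,0,0,0,0,0,0]]'
python3 - <<'E'
from rig import observe, optics
from h import *
import pickle
P=[optics.get_image(n) for n in("wrist","scene","top")];pickle.dump(P,open('w3.pkl','wb'))
a=cv2.resize(P[1]['pixels'][100:260,210:350],None,fx=3.5,fy=3.5,interpolation=cv2.INTER_CUBIC)
b=cv2.resize(P[0]['pixels'],None,fx=.6,fy=.6)
o=np.zeros((560,800,3),np.uint8);o[:a.shape[0],:490]=a;o[:b.shape[0],490:490+307]=b
cv2.imwrite('pics/c3.png',o[...,::-1]);print(observe()['q'])
E
```

```text
time_s: 17.05
position: [0.5694, 0.0802, 0.0508]
tool_rot: [[-0.135, 0.991, -0.0], [0.991, 0.135, -0.0], [-0.0, -0.0, -1.0]]
ft_force: [-1.4, 0.4, -0.3]
grip_width: 0.0493
gripper_force: 0.0
time_s: 18.3
position: [0.5856, -0.0407, 0.3746]
tool_rot: [[-0.135, 0.991, -0.001], [0.991, 0.135, 0.0], [0.0, -0.001, -1.0]]
ft_force: [0.6, -0.3, -0.1]
grip_width: 0.0001
gripper_force: 0.0
[-1.55251154e+01  2.30540640e+01  4.94751496e+01  9.56799874e-04
  1.07612580e+02 -2.33044157e+01]
```

View pics/c3.png

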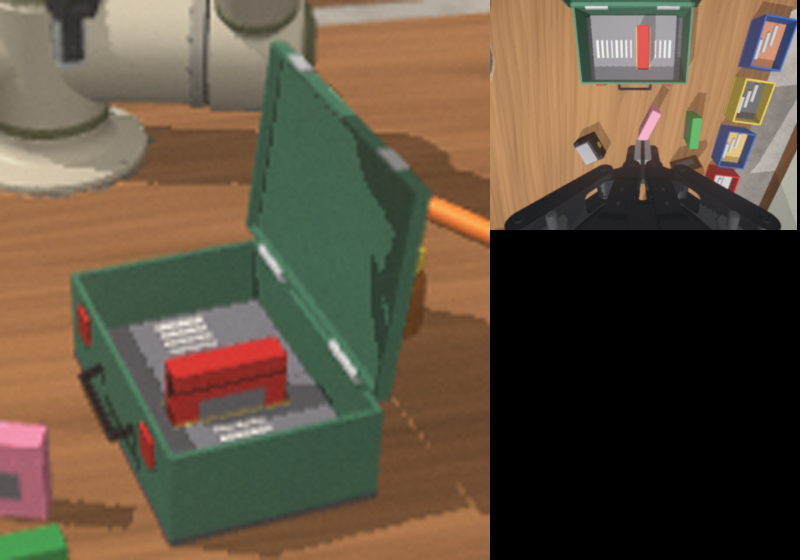

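The cassette stands in the slot with its top about level with the rim. The lid leans back, with its scene corners at crop (280,45) and (430,195). Next is the lid angle.

Run:
```python
import pickle
from h import *
w,sc,tp=pickle.load(open('w3.pkl','rb'))
a=np.radians(7.75);X=np.array([np.cos(a),np.sin(a),0]);U=np.array([-np.sin(a),np.cos(a),0])
H=np.array([.547,.0775,0])+.09*U+[0,0,.104];print('hinge',H)
def lid(im,uv,lx):
  p0=ray(im,[uv],0)[0];p1=ray(im,[uv],.5)[0];d=p1-p0
  s=(lx-(p0-H)@X)/(d@X);p=p0+s*d;b,h=(p-H)@U,(p-H)[2];print(lx,'b',b,'h',h,'r',np.hypot(b,h),'tilt',np.arctan2(b,h))
lid(sc,[332.5,156],.142);lid(sc,[289.5,113],-.142)
# top view corners (first image crop): far (55,58)->, near (110,545)
t=ims=pickle.load(open('ims.pkl','rb'))[1]
for uv,lx in(([206,136.5],.142),([217,234],-.142)):lid(t,uv,lx)
for T in(.15,.2,.25):
  for r in(.184,):
    print(T,[proj(tp,H+X*lx+U*(r*np.sin(T)+.004*np.cos(T))+[0,0,r*np.cos(T)-.004*np.sin(T)]).round(1).tolist() for lx in(.142,-.142)],[proj(sc,H+X*lx+U*(r*np.sin(T)+.004*np.cos(T))+[0,0,r*np.cos(T)-.004*np.sin(T)]).round(1).tolist() for lx in(.142,-.142)])
```

```text
hinge [0.53486342 0.16667793 0.104     ]
0.142 b 0.023985687643408297 h 0.17846710376123104 r 0.1800717088735739 tilt 0.13359781823356437
-0.142 b 0.020805374875629522 h 0.17740095061510952 r 0.17861679904997738 tilt 0.11674552139643571
0.142 b 0.023128325930615815 h 0.16739911900205406 r 0.16898930292482023 tilt 0.13729357596870148
-0.142 b 0.024878188113312227 h 0.16179673508599796 r 0.16369822151840854 tilt 0.1525671104058319
0.15 [[[202.5, 135.3]], [[213.9, 233.7]]] [[[335.2, 154.6]], [[292.7, 111.4]]]
0.2 [[[199.5, 135.9]], [[210.7, 234.2]]] [[[338.2, 154.6]], [[295.4, 111.5]]]
0.25 [[[196.5, 136.6]], [[207.5, 234.7]]] [[[341.2, 154.8]], [[298.1, 111.8]]]
```

```bash
python3 -m jog '[[0,0,0,0.04,-0.0032,-0.01,0],[0,0,0,0.0455,-0.0032,0,0],[0,0,0,0.0455,-0.0032,0,0],[0,0,0,0.0455,-0.0032,0,0],[0,0,0,0.0455,-0.0032,0,0],[0,0,0,0.0455,-0.0032,0,0],[0,0,0,0.0455,-0.0032,0,0],[0,0,0,0,0,0,0]]'
python3 -m jog '[[0,-0.1745,0,0,0,0,0],[0,-0.1745,0,0,0,0,0],[0,-0.1745,0,0,0,0,0],[0,-0.1745,0,0,0,0,0],[0,0,0,0,0,0,0],[0,0,0,0,0,0,0]]'
python3 -c "
from rig import observe;print(observe()['q'])"
```

```text
time_s: 19.45
position: [0.5204, 0.2687, 0.3841]
tool_rot: [[-0.139, 0.99, -0.002], [0.99, 0.139, -0.0], [0.0, -0.002, -1.0]]
ft_force: [0.5, -0.8, 0.2]
grip_width: 0.0003
gripper_force: 0.0
time_s: 20.2
position: [0.5217, 0.2655, 0.3853]
tool_rot: [[-0.103, 0.991, 0.086], [0.761, 0.134, -0.635], [-0.64, 0.0, -0.768]]
ft_force: [-0.4, 0.4, -0.2]
grip_width: -0.0
gripper_force: 0.0
[ 30.37021129  31.70148664  42.5658853  -41.3193868  116.44890718
   7.14099887]
```

```bash
python3 -m jog '[[0,0,0,0.015,0,0.03,0],[0,0,0,0.015,0,0.03,0],[0,0,0,0.015,0,0.03,0],[0,0,0,0.015,0,0.029,0],[0,0,0,0,0,0,0]]' | grep -E 'pos|ft'
python3 -m jog '[[0,0,0,-0.0038,0,0.0032,0],[0,0,0,-0.0038,0,0.0032,0],[0,0,0,-0.0038,0,0.0032,0],[0,0,0,-0.0038,0,0.0032,0],[0,0,0,0,0,0,0]]' | grep -E 'pos|ft'
python3 -m jog '[[0,0,0,-0.0015,0,0.0013,0],[0,0,0,-0.0015,0,0.0013,0],[0,0,0,-0.0015,0,0.0013,0],[0,0,0,-0.0015,0,0.0013,0]]' | grep -E 'pos|ft'
python3 - <<'E'
from rig import optics
from h import *
a=optics.get_image('scene')['pixels'][60:260,190:390];cv2.imwrite('pics/c4.png',cv2.resize(a,None,fx=3,fy=3,interpolation=cv2.INTER_CUBIC)[...,::-1])
E
```

```text
position: [0.5254, 0.2344, 0.2546]
ft_force: [1.0, -0.5, 0.9]
position: [0.5283, 0.216, 0.2554]
ft_force: [0.1, -0.3, 0.5]
position: [0.5293, 0.2083, 0.2551]
ft_force: [0.2, -0.7, -0.2]
```

View pics/c4.png

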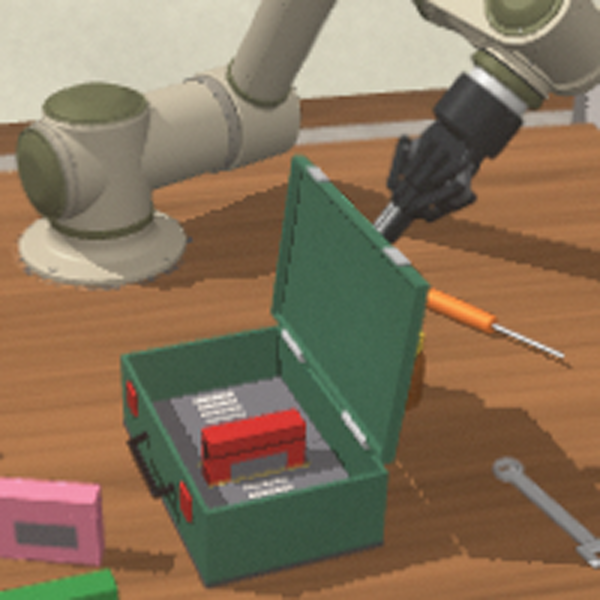

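The tips are behind the lid at mid-length (crop 385,225), just short of contact.

```bash
python3 -m jog '[[0,0,0,-0.0015,0,0.0013,0],[0,0,0,-0.0015,0,0.0013,0],[0,0,0,-0.0015,0,0.0013,0]]' | grep -E 'pos|ft'
python3 -m jog '[[0,0,0,-0.0015,0,0.0013,0],[0,0,0,-0.0015,0,0.0013,0],[0,0,0,-0.0015,0,0.0013,0]]' | grep -E 'pos|ft'
python3 -m jog '[[0,0,0,-0.0015,0,0.0013,0],[0,0,0,-0.0015,0,0.0013,0],[0,0,0,-0.0015,0,0.0013,0]]' | grep -E 'pos|ft'
```

```text
position: [0.5301, 0.2024, 0.2551]
ft_force: [-0.9, -0.3, 0.6]
position: [0.5309, 0.1965, 0.2549]
ft_force: [-0.5, 0.4, 0.1]
position: [0.5318, 0.1908, 0.255]
ft_force: [-0.8, 2.4, 1.6]
```

```bash
python3 -m jog '[[0,0,0,-0.0016,0,0.0013,0],[0,0,0,-0.0016,0,0.0013,0],[0,0,0,-0.0016,0,0.0013,0],[0,0,0,-0.0016,0,0.0013,0],[0,0,0,-0.0016,0,0.0013,0]]' | grep -E 'pos|ft'
python3 -m jog '[[0,0,0,-0.0016,0,0.0013,0],[0,0,0,-0.0016,0,0.0013,0],[0,0,0,-0.0016,0,0.0013,0],[0,0,0,-0.0016,0,0.0013,0],[0,0,0,-0.0016,0,0.0013,0]]' | grep -E 'pos|ft'
python3 -m jog '[[0,0,0,-0.0015,0,0.0014,0],[0,0,0,-0.0015,0,0.0014,0],[0,0,0,-0.0015,0,0.0014,0],[0,0,0,-0.0015,0,0.0014,0],[0,0,0,-0.0015,0,0.0014,0]]' | grep -E 'pos|ft'
```

```text
position: [0.5331, 0.1804, 0.255]
ft_force: [-0.8, 2.6, 1.5]
position: [0.5345, 0.1702, 0.2551]
ft_force: [-0.4, 1.9, 1.7]
position: [0.5359, 0.16, 0.2546]
ft_force: [0.2, 1.3, 1.2]
```

```bash
python3 -m jog '[[0,0,0,-0.0014,0,0.0015,0],[0,0,0,-0.0014,0,0.0015,0],[0,0,0,-0.0014,0,0.0015,0],[0,0,0,-0.0014,0,0.0015,0],[0,0,0,-0.0014,0,0.0015,0],[0,0,0,-0.0014,0,0.0015,0],[0,0,0,-0.0014,0,0.0015,0]]' | grep -E 'pos|ft'
python3 -m jog '[[0,0,0,-0.0013,0,0.0016,0],[0,0,0,-0.0013,0,0.0016,0],[0,0,0,-0.0013,0,0.0016,0],[0,0,0,-0.0013,0,0.0016,0],[0,0,0,-0.0013,0,0.0016,0]]' | grep -E 'pos|ft'
```

```text
position: [0.5378, 0.1459, 0.2527]
ft_force: [-1.3, 2.4, -0.2]
position: [0.5392, 0.1359, 0.2509]
ft_force: [0.0, 1.6, -0.3]
```

```bash
python3 -m jog '[[0,0,0,-0.0013,0,0.0016,0],[0,0,0,-0.0013,0,0.0016,0],[0,0,0,-0.0013,0,0.0016,0]]' | grep -E 'pos|ft'
python3 -m jog '[[0,0,0,-0.0013,0,0.0016,0],[0,0,0,-0.0013,0,0.0016,0],[0,0,0,-0.0013,0,0.0016,0]]' | grep -E 'pos|ft'
```

```text
position: [0.5401, 0.1298, 0.2498]
ft_force: [-1.1, 2.0, -1.6]
position: [0.5408, 0.1238, 0.2486]
ft_force: [0.3, 1.0, -0.2]
```

```bash
python3 -m jog '[[0,0,0,-0.0012,0,0.0017,0],[0,0,0,-0.0012,0,0.0017,0],[0,0,0,-0.0012,0,0.0017,0]]' | grep -E 'pos|ft'
python3 -m jog '[[0,0,0,0,0,0,0],[0,0,0,0,0,0,0]]' | grep -E 'pos|ft'
python3 - <<'E'
from rig import optics
from h import *
a=optics.get_image('scene')['pixels'][60:260,190:390];cv2.imwrite('pics/c5.png',cv2.resize(a,None,fx=3,fy=3,interpolation=cv2.INTER_CUBIC)[...,::-1])
E
```

```text
position: [0.5417, 0.1178, 0.247]
ft_force: [-0.3, 2.2, 0.5]
position: [0.5417, 0.1179, 0.247]
ft_force: [-0.3, 0.5, -0.6]
```

View pics/c5.png

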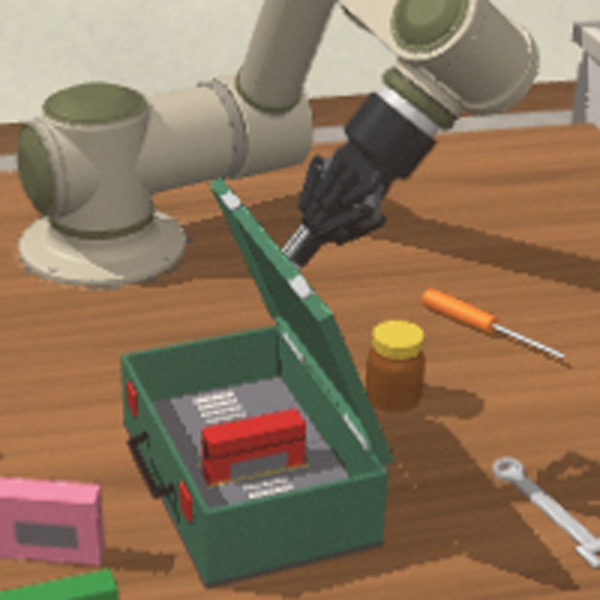

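The lid leans forward past upright with the tips in contact at crop (295,258). It's close to its tipping point.

```bash
cat > chk.py <<'E'
from rig import optics,observe
from h import *
import os
g=optics.get_image('scene')['pixels'][100:225,220:330]
g=cv2.GaussianBlur(cv2.cvtColor(g,cv2.COLOR_RGB2GRAY),(3,3),0)
if os.path.exists('prev.npy'):
    d=cv2.absdiff(g,np.load('prev.npy'));print('changed px',int((d>18).sum()))
np.save('prev.npy',g);print(observe()['time_s'])
E
python3 -m jog '[[0,0,0,-0.0012,0,0.0017,0],[0,0,0,-0.0012,0,0.0017,0],[0,0,0,-0.0012,0,0.0017,0]]' | grep -E 'pos|ft'
python3 chk.py
python3 -m jog '[[0,0,0,0,0,0,0],[0,0,0,0,0,0,0],[0,0,0,0,0,0,0]]' | grep -E 'pos|ft'
python3 chk.py
```

```text
position: [0.5425, 0.1119, 0.2453]
ft_force: [0.3, -0.2, 0.1]
28.35
position: [0.5425, 0.112, 0.2454]
ft_force: [0.6, -0.4, -0.6]
changed px 44
28.775
```

```bash
python3 -m jog '[[0,0,0,-0.0011,0,0.0017,0],[0,0,0,-0.0011,0,0.0017,0],[0,0,0,-0.0011,0,0.0017,0]]' | grep -E 'pos|ft'
python3 chk.py
python3 -m jog '[[0,0,0,0,0,0,0],[0,0,0,0,0,0,0],[0,0,0,0,0,0,0]]' | grep -E 'pos|ft'
python3 chk.py
```

```text
position: [0.5433, 0.1061, 0.2436]
ft_force: [0.7, 0.7, 0.1]
changed px 546
29.2
position: [0.5433, 0.1063, 0.2436]
ft_force: [0.8, 0.3, -0.3]
changed px 240
29.625
```

```bash
python3 -m jog '[[0,0,0,0.003,0,-0.004,0],[0,0,0,0.006,0,-0.012,0],[0,0,0,0,0,-0.03,0],[0,0,0,0,0,-0.03,0]]' | grep -E 'time|pos|ft'
python3 -m jog '[[0,0,0,0,0,-0.04,0],[0,0,0,0,0,-0.04,0],[0,0,0,0,0,-0.03,0],[0,0,0,0,0,0,0]]' | grep -E 'time|pos|ft'
python3 - <<'E'
from rig import optics
from h import *
a=optics.get_image('scene')['pixels'][60:260,190:390];cv2.imwrite('pics/c6.png',cv2.resize(a,None,fx=3,fy=3,interpolation=cv2.INTER_CUBIC)[...,::-1])
E
```

```text
time_s: 30.12
position: [0.5354, 0.1628, 0.297]
ft_force: [0.5, 0.2, 1.0]
time_s: 30.62
position: [0.5259, 0.2332, 0.3816]
ft_force: [1.2, -1.2, 0.7]
```

View pics/c6.png

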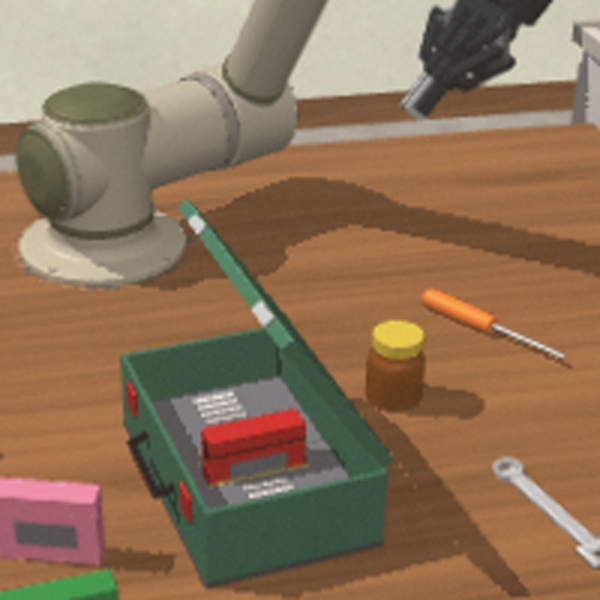

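The lid is swinging down by itself (edge now at crop 190,205 to 290,345) and the hand is clear. Waiting for it to shut.

```bash
for k in 1 2; do :; done
python3 -m jog '[[0,0,0,0,0,0,0],[0,0,0,0,0,0,0],[0,0,0,0,0,0,0],[0,0,0,0,0,0,0],[0,0,0,0,0,0,0],[0,0,0,0,0,0,0],[0,0,0,0,0,0,0],[0,0,0,0,0,0,0],[0,0,0,0,0,0,0],[0,0,0,0,0,0,0]]' | grep time
python3 -m jog '[[0,0,0,0,0,0,0],[0,0,0,0,0,0,0],[0,0,0,0,0,0,0],[0,0,0,0,0,0,0],[0,0,0,0,0,0,0],[0,0,0,0,0,0,0],[0,0,0,0,0,0,0],[0,0,0,0,0,0,0],[0,0,0,0,0,0,0],[0,0,0,0,0,0,0]]' | grep time
python3 -m jog '[[0,0,0,0,0,0,0],[0,0,0,0,0,0,0],[0,0,0,0,0,0,0],[0,0,0,0,0,0,0],[0,0,0,0,0,0,0],[0,0,0,0,0,0,0],[0,0,0,0,0,0,0],[0,0,0,0,0,0,0],[0,0,0,0,0,0,0],[0,0,0,0,0,0,0]]' | grep time
python3 chk.py
python3 -m jog '[[0,0,0,0,0,0,0],[0,0,0,0,0,0,0],[0,0,0,0,0,0,0],[0,0,0,0,0,0,0]]' | grep time
python3 chk.py
python3 - <<'E'
from rig import optics
from h import *
a=optics.get_image('scene')['pixels'][60:260,190:390];cv2.imwrite('pics/c7.png',cv2.resize(a,None,fx=3,fy=3,interpolation=cv2.INTER_CUBIC)[...,::-1])
E
```

```text
time_s: 31.92
time_s: 33.17
time_s: 34.42
changed px 4853
34.475
time_s: 34.98
changed px 0
35.025
```

View pics/c7.png

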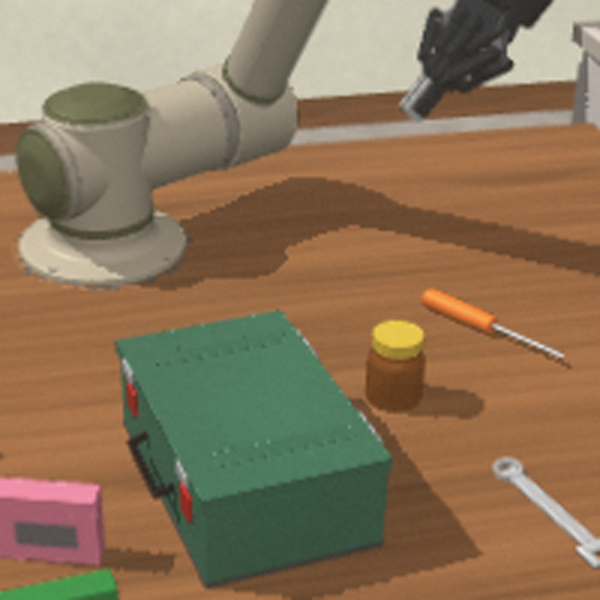

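The lid is fully shut (crop 120-385, 315-500), everything is still, and the jar, screwdriver and wrench are where they were.

```bash
python3 -c "
from rig import job;print(job.close_job())"
```

```text
the job is handed in; nothing more can be done
None
```

The red cassette stands fully down in its slot and the lid swung shut by itself after a gentle push; the job was handed in at about 35 s, with the bystanders in view (jar, screwdriver, wrench) unmoved.

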